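# Stand the polished green glass on the inspection rail

### The arm

A 7-joint arm with a two-finger parallel gripper is mounted at the origin on the work surface. World frame = base frame: x ahead of the robot, y to its left, z up, the work surface at z = 0. Lengths are in m, angles in rad, forces in N, time in s.
With the tool pointing down it reaches from about 0.4 to 0.9 m from the base axis. Payload 5.5 kg.
Tool frame: the origin (TCP) lies at the very end of the fingers, on their centre line; the grasp point (between the pads) lies 19 mm behind it; z points along the fingers, y is the line along which they close (so a half turn about z gives the same grasp; the last joint's range is limited). The gripper opens to 85 mm and grips with 20 to 120 N. Pads are 22 mm wide; open, the fingers measure 114 mm over their backs; the gripper's body (76 mm by 85 mm) begins 54 mm behind the grasp point. The pads swing forward as they close: fully open they stand 13 mm farther back than shut.
Start: joints at [-0.974, 0.501, -0.427, 1.55, 0.221, 1.138, -0.21], TCP at [0.213, 0.614, 0.231] pointing down, gripper open.
Joint ranges: [-2.88, 2.88], [-0.31, 2.03], [-1.54, 1.56], [0.2, 2.42], [-1.41, 4.55], [0.19, 2.02], [-2.57, 2.57]. Speed limits (rad/s): [2.57, 2.57, 3.14, 3.14, 3.14, 3.14, 3.14].

### API

Orientations are given as a rotation vector (axis times angle).
In Python, from bench import arm, monitor, vision gives the robot as it stands. The module is installed in compiled form; this text tells all that it offers. Calls block until the motion is done:
- arm.movep(position, orientation): joint-space move of the TCP to a pose.
- arm.move_linear(position, attitude=None, velocity=0.15, force_limit=None): straight line of the TCP; attitude=None keeps the orientation; velocity is the mean speed in m/s. With force_limit (N) it stops when the force on the tool has changed by that much, and returns True; else False.
- arm.movej(angles): joint-space move.
- arm.move_gripper(opening, force=None): opening from 0.0 (shut) to 1.0 (fully open); force is the grip in N (None keeps the last); returns when the fingers have stopped.
- arm.wait(seconds).
- arm.inverse_kinematics(position, orientation): joint angles nearest the present ones, or None.
- monitor.get_state(): the state.
- vision.snapshot(name): name is "scene" or "top"; returns the picture (400x640x3 uint8, red, green, blue); there is no depth.
- vision.calibration(name): a dict with "fx", "fy", "cx", "cy" (pixels), "k1" (the pictures are not rectified: a ray, as slopes to the right and down, at radius r is drawn at 1 + k1 r^2 times it, then the intrinsics apply), "view" (4x4, takes a point from world to camera coordinates). Camera axes: x right, y down, z forward; pixel columns grow to the right and rows downward; lengths in m; the calibration is good to about 2 mm. A picture is of the moment at which its call begins. calibration takes no time and is no camera call.
A pose or a line that the arm cannot do raises arm.IKError and nothing moves.
- arm.close_job(): hands the job in; it is judged then, once.
The state is a dict: "t": time; "qpos": joint angles; "qvel": joint speeds; "joint_torque": joint torques, N m; "ee_pos": TCP position; "tcp_rot": TCP orientation; "ft_force": force on the tool from outside, world axes, zero at the start; "moment": the same for the moment, N m; "gripper_width": opening from 0.0 (shut) to 1.0 (fully open); "gripper_force": force on a finger pad.
Only numpy, scipy, OpenCV 4.12 (cv2) and the standard library are available. Lean on these libraries where they do the work, as an engineer would, in place of code of your own. Each camera call takes 0.05 s, during which the arm holds its last target. There are 200 camera calls.

### The job

The green tumbler has just been polished: stand it upright on the blue pad of the narrow raised inspection rail, centred on the pad, and let go of it. Set it down rather than dropping it, and leave the amber tumbler and the white globe where they stand.

Things in the scene. Friction and masses are not known exactly. Their poses are not given: they have to be found in the camera images.
- green_glass_mid (a point): centre (half-way up, on the axis) of the loose low green glass tumbler, the one to be moved: an open, hollow, round glass standing upright on the table, 62 mm tall, 52 mm across at the foot and 56 mm at the rim, walls 4 mm, base 12 mm thick, 0.16 to 0.26 kg. Its z axis points up towards the mouth; the foot is 31 mm below this point.
- pad_top (a point): centre of the upper face of the fixed blue pad on the inspection rail, where the green tumbler must stand. The pad is 4 mm thick, 50 mm across the rail (its x axis) and 60 mm along the rail (its y axis); z is up. The rail is a fixed level wooden beam, 340 mm long, 50 mm wide, its top 80 mm above the table, on two posts; the pad's top is 84 mm above the table. The pad lies 70 to 110 mm from the middle of the rail, on one half or the other.
- amber_glass_mid (a point): centre (half-way up) of a loose amber glass tumbler of the same shape and size as the green one, standing on the table; to be left alone.
- white_globe_mid (a point): centre (half-way up) of a loose white opal-glass globe, 85 mm tall, 68 mm across at its widest, foot 50 mm, 0.26 kg, standing directly on the rail's other half, at least 140 mm from the pad's centre; to be left alone.
Mind the look-alikes: they are no part of the job. What is shaped like the part that bears green_glass_mid but pink or red is not meant.

How it is judged:
By the outcome, as a careful person would: the job done as asked, in the order asked, and still so for the second after the job is handed in, with the robot touching nothing.
It also fails if it takes over 38 s, if anything falls off the work surface, if the arm or the gripper's body presses on something with over 40 N, if the wrist force passes 120 N, or if a joint passes its speed limit or range.

## Working session

There is one attempt and no reset: what is moved stays moved. The work goes in short steps, each a Python script; the robot and the scene stay as the last script left them, time stands still between calls to the robot, and variables do not carry over. Pictures are saved under pics/ and viewed, at most 10 in all, crops included, and the job is handed in when it is done.

```bash
mkdir -p pics
python3 - <<'E'
from bench import arm, monitor, vision
import cv2
for n in("scene","top"):
    cv2.imwrite(f"pics/{n}0.png",vision.snapshot(n)[:,:,::-1]); c=vision.calibration(n); print(n,c)
s=monitor.get_state();print(s["t"],s["ee_pos"],s["tcp_rot"],s["ft_force"])
E
```

```text
scene {'fx': 385.21344503921614, 'fy': 385.21344503921614, 'cx': 326.58368913757494, 'cy': 197.23737650991046, 'k1': 0.010653780825720422, 'view': array([[-0.73575028,  0.67715819, -0.01132737,  0.35550637],
       [ 0.41958972,  0.44263899, -0.7924741 , -0.1538782 ],
       [-0.53161639, -0.58781589, -0.60980038,  1.2132545 ],
       [ 0.        ,  0.        ,  0.        ,  1.        ]])}
top {'fx': 506.95393547461265, 'fy': 506.95393547461265, 'cx': 322.148539136394, 'cy': 208.79215209013148, 'k1': -0.15019705155073387, 'view': array([[ 0.01834386, -0.99982339, -0.00408474,  0.03275683],
       [-0.99838754, -0.0180977 , -0.05380326,  0.54057913],
       [ 0.05371984,  0.00506512, -0.9985432 ,  1.09446898],
       [ 0.        ,  0.        ,  0.        ,  1.        ]])}
0.1 [0.21278775 0.61353835 0.2303741 ] [-5.21726995e-01 -3.09761081e+00  2.66583932e-03] [-0.06652588 -1.0027187  -0.87872019]
```

View pics/scene0.png

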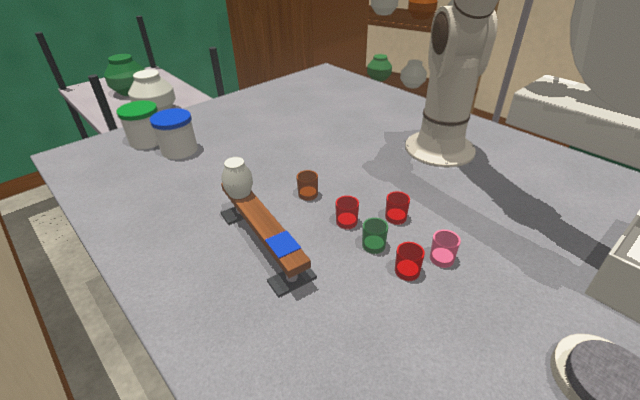

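View pics/top0.png

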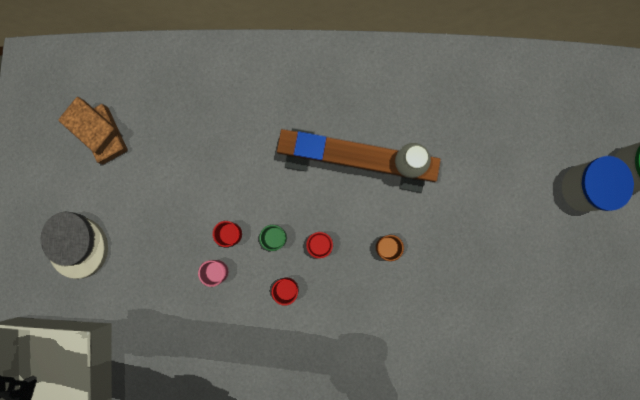

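The green tumbler is at scene (375,236) and top (273,238). Things that could be mistaken for it:

| Object | Scene | Top |
|---|---|---|
| Red | (347,211) | (319,245) |
| Red | (397,207) | (285,291) |
| Red | (409,261) | (228,234) |
| Pink | (445,248) | (213,273) |
| Amber | (307,185) | (389,248) |

I choose the only green tumbler on the table. The pad is at scene (283,244) and top (310,146), the globe at scene (237,180) and top (413,160).

```bash
cat > h.py <<'E'
import numpy as np, cv2
from scipy.optimize import least_squares
from bench import arm, monitor, vision
CAL={n:vision.calibration(n) for n in("scene","top")}
def proj(n,P):
    c=CAL[n]; K=np.array([[c["fx"],0,c["cx"]],[0,c["fy"],c["cy"]],[0,0,1]]); V=c["view"]
    return cv2.projectPoints(np.float64(P),cv2.Rodrigues(V[:3,:3])[0],V[:3,3],K,np.array([c["k1"],0,0,0]))[0][:,0]
def mask(img,lo,hi,px):
    m=cv2.inRange(cv2.cvtColor(img,cv2.COLOR_RGB2HSV),lo,hi)
    m=cv2.morphologyEx(m,cv2.MORPH_CLOSE,np.ones((3,3)))
    _,lab,st,cen=cv2.connectedComponentsWithStats(m)
    k=1+np.argmin(np.hypot(*(cen[1:]-px).T)+1000*(st[1:,4]<60))
    return np.argwhere(lab==k)[:,::-1].astype(float)
D=np.array([[np.cos(a),np.sin(a)] for a in np.arange(0,2*np.pi,np.pi/8)])
def ext(p,pad=0):   # support function of the silhouette in 16 directions
    return (p@D.T).max(0)+pad
T=np.arange(0,2*np.pi,.1)
def tumbler(v):
    return np.vstack([np.c_[v[0]+r*np.cos(T),v[1]+r*np.sin(T),v[2]+z+0*T] for r,z in((.026,-.031),(.028,.031))])
def pad(v):
    c,s=np.cos(v[3]),np.sin(v[3])
    return np.array([[v[0]+c*x-s*y,v[1]+s*x+c*y,v[2]+z] for x in(-.025,.025) for y in(-.03,.03) for z in(-.004,0)])
def fit(model,v0,pts):
    e={n:ext(p,.4) for n,p in pts.items()}
    r=least_squares(lambda v:np.concatenate([ext(proj(n,model(v)))-e[n] for n in e]),v0,loss="soft_l1",diff_step=1e-5,x_scale=.01)
    return r.x,np.sqrt(np.mean(r.fun**2))
G=((45,60,20),(85,255,255)); B=((105,120,40),(125,255,255)); R=((172,180,40),(180,255,255)); A=((5,120,40),(15,255,255))
E
python3 - <<'E'
from h import *
I={n:vision.snapshot(n) for n in CAL}
def do(name,model,v0,rng,ps,pt):
    pts={"scene":mask(I["scene"],*rng,ps),"top":mask(I["top"],*rng,pt)}
    v,e=fit(model,v0,pts); print(name,v.round(4),"rms px",round(e,2),[len(p) for p in pts.values()])
    for n in pts: print("   one-view",n,fit(lambda w:model(np.r_[w,v[2:]]),v[:2],{n:pts[n]})[0].round(4))
do("green",tumbler,[.5,.1,.031],G,(375,236),(273,238))
do("amber",tumbler,[.5,-.1,.031],A,(307,185),(389,248))
for n,a,b in(("red1",(347,211),(319,245)),("red2",(397,207),(285,291)),("red3",(409,261),(228,234))):
    do(n,tumbler,[.5,.1,.031],((0,180,40),(4,255,255)) ,a,b)
do("pink",tumbler,[.45,.2,.031],((160,80,40),(178,255,255)),(445,248),(213,273))
do("pad",pad,[.7,.05,.084,-.15],B,(283,244),(310,146))
c=I["scene"][150:300,200:480]; cv2.imwrite("pics/crop1.png",cv2.resize(c[:,:,::-1],None,fx=2.8,fy=2.8))
E
```

```text
green [0.4749 0.1468 0.0325] rms px 0.58 [753, 563]
   one-view scene [0.4741 0.1469]
   one-view top [0.4753 0.1466]
amber [ 0.4584 -0.1017  0.033 ] rms px 0.61 [512, 574]
   one-view scene [ 0.4572 -0.1019]
   one-view top [ 0.4587 -0.1018]
red1 [ 0.4611  0.0479 -0.0166] rms px 7.02 [175, 511]
   one-view scene [0.4156 0.0042]
   one-view top [0.4612 0.0481]
red2 [ 0.3579  0.122  -0.0105] rms px 6.02 [194, 542]
   one-view scene [0.3178 0.0886]
   one-view top [0.358  0.1223]
red3 [0.4804 0.2459 0.032 ] rms px 1.47 [486, 550]
   one-view scene [0.4776 0.2456]
   one-view top [0.4812 0.2459]
pink [0.3971 0.2751 0.0321] rms px 0.45 [878, 623]
   one-view scene [0.3965 0.2752]
   one-view top [0.3975 0.2748]
pad [ 0.6673  0.0713  0.0854 -0.1644] rms px 0.63 [536, 698]
   one-view scene [0.6669 0.0712]
   one-view top [0.6677 0.0712]
```

View pics/crop1.png

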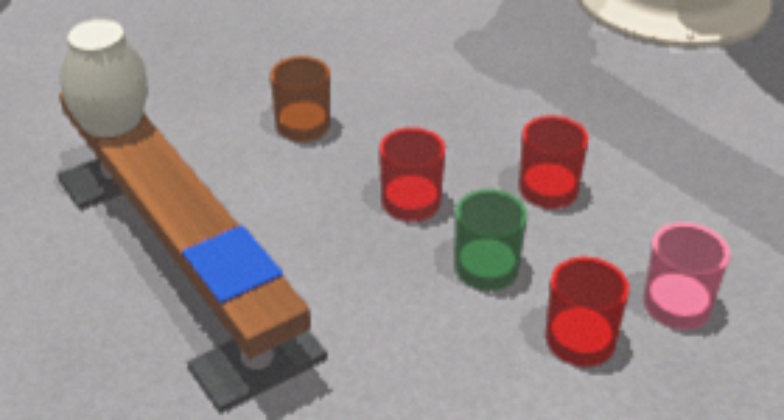

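The crop confirms that the green tumbler is the upright one between red tumblers at scene (375,236). Fitted heights are 32.5 mm (31 expected) and 85.4 mm (84 expected), a common bias of about 1.5 mm. I'll close across the rail, along (0.986,-0.164), which also clears the red neighbours.

```bash
cat >> h.py <<'E'
from scipy.spatial.transform import Rotation
def down(yaw,s):
    y=s*np.array([np.cos(yaw),np.sin(yaw),0]); z=np.array([0,0,-1.]); return Rotation.from_matrix(np.c_[np.cross(y,z),y,z]).as_rotvec()
GREEN=np.array([.4749,.1468]); PAD=np.array([.6673,.0713]); YAW=-.1644
def st():
    s=monitor.get_state(); print("t",round(s["t"],2),np.round(s["ee_pos"],4),"ft",np.round(s["ft_force"],1),"w",round(s["gripper_width"],3),"gf",np.round(s["gripper_force"],1)); return s
E
python3 - <<'E'
from h import *
best=None; q0=monitor.get_state()["qpos"]
for s in(1,-1):
    o=down(YAW,s); qs=[arm.inverse_kinematics(np.r_[p,z],o) for p,z in((GREEN,.17),(GREEN,.015),(PAD,.2),(PAD,.1))]
    print(s,[None if q is None else np.round(q,2) for q in qs])
    if all(q is not None for q in qs):
        c=abs(qs[0]-q0).max()
        if best is None or c<best[0]: best=(c,s)
s=best[1]; o=down(YAW,s); open("sgn","w").write(str(s)); print("sign",s)
arm.movep(np.r_[GREEN,.17],o); st()
hit=arm.move_linear(np.r_[GREEN,.015],velocity=.1,force_limit=8); print(hit); st()
if not hit:
    arm.move_gripper(0.,force=40); st()
    arm.move_linear(np.r_[GREEN,.19],velocity=.12); st()
    cv2.imwrite("pics/lift.png",vision.snapshot("scene")[:,:,::-1]); st()
E
```

```text
1 [array([-0.36,  0.27,  0.01,  2.  , -0.  ,  0.87, -0.52]), array([-0.34,  0.54, -0.01,  2.08,  0.01,  0.53, -0.53]), array([-0.17,  0.53,  0.04,  1.54, -0.02,  1.08, -0.29]), array([-0.19,  0.64,  0.06,  1.6 , -0.05,  0.9 , -0.28])]
-1 [array([ 0.12,  0.32, -0.55,  1.98,  0.22,  0.89,  2.43]), array([ 0.09,  0.61, -0.54,  2.06,  0.53,  0.61,  2.16]), array([ 0.6 ,  0.93, -1.31,  1.51,  0.9 ,  1.4 ,  2.22]), array([ 0.22,  0.71, -0.53,  1.59,  0.41,  0.96,  2.53])]
sign 1
t 2.15 [0.4748 0.1485 0.1701] ft [-0.3 -0.  -0.7] w 1.0 gf 0.0
False
t 3.85 [0.4754 0.1469 0.0156] ft [ 0.2 -0.2 -0.3] w 1.003 gf 0.0
t 4.24 [0.475  0.1469 0.0156] ft [-1.4  0.1  5.9] w 0.638 gf 40.8
t 5.85 [0.4743 0.1466 0.1892] ft [ 0.7 -0.3 -1.6] w 0.636 gf 42.4
t 5.9 [0.4744 0.1466 0.1892] ft [-0.1  0.8 -3.3] w 0.643 gf 42.4
```

View pics/lift.png

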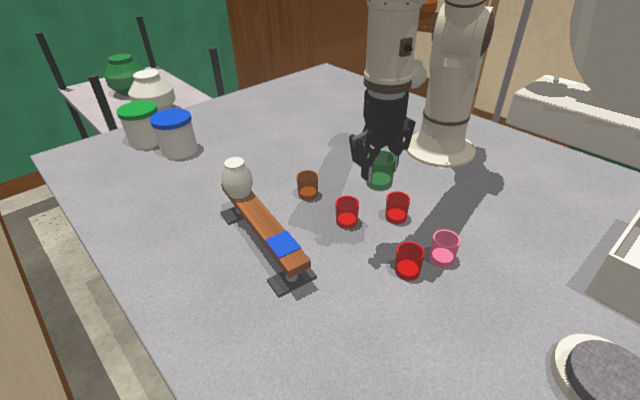

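The glass is lifted at scene (381,168), upright, with nothing else moved. I'll carry it over the pad and hover to check.

```bash
python3 - <<'E'
from h import *
arm.move_linear(np.r_[PAD,.19],velocity=.13); 
arm.move_linear(np.r_[PAD,.115],velocity=.08); arm.wait(.2); st()
for n in CAL:
    im=vision.snapshot(n)
    c=im[170:290,210:370] if n=="scene" else im[80:200,230:390]
    cv2.imwrite(f"pics/hov_{n}.png",cv2.resize(c[:,:,::-1],None,fx=4,fy=4))
    p=mask(im,*G,proj(n,[np.r_[PAD,.13]])[0]); print(n,len(p),p.min(0),p.max(0),"model",tumbler([0,0,0]).shape, [f(proj(n,tumbler(np.r_[PAD,.1315])),0).round(1) for f in(np.min,np.max)])
E
cd pics; python3 -c "
import cv2,numpy as np;cv2.imwrite('hov.png',np.hstack([cv2.resize(cv2.imread(f'hov_{n}.png'),(400,300)) for n in('scene','top')]))"
```

```text
t 8.93 [0.6678 0.0714 0.1157] ft [ 0.5  0.3 -2. ] w 0.638 gf 42.4
scene 932 [267. 203.] [294. 245.] model (126, 3) [array([263.6, 203.4]), array([294.8, 246.5])]
top 118 [635. 146.] [639. 176.] model (126, 3) [array([293.5, 123.6]), array([322.7, 156.5])]
```

View pics/hov.png

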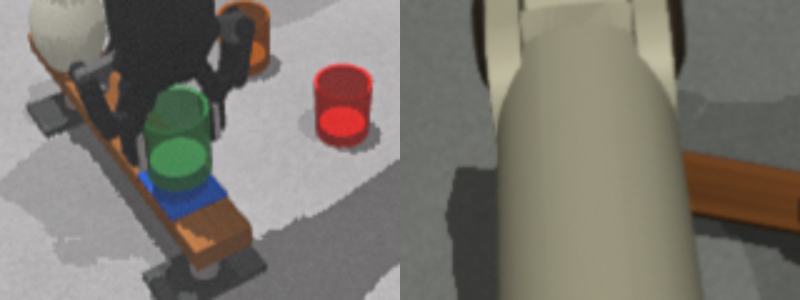

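In the hover view, the glass at scene (280,224) matches the model within about 1 px, upright over the pad. The top view is hidden by the arm. I'll set it down under force guard.

Run:
```python
from h import *
hit=arm.move_linear(np.r_[PAD,.094],velocity=.02,force_limit=4); print(hit); s=st()
arm.move_gripper(0.78); arm.wait(.2); st()
arm.move_gripper(1.0)
arm.move_linear(np.r_[PAD,.20],velocity=.1)
arm.movep([.45,.30,.3],down(YAW,1)); s=st()
I={n:vision.snapshot(n) for n in CAL}
px={n:proj(n,[np.r_[PAD,.115]])[0] for n in CAL}
pts={n:mask(I[n],*G,px[n]) for n in CAL}
v,e=fit(tumbler,np.r_[PAD,.115],pts); print(v,e,v[:2]-PAD,{n:fit(tumbler,np.r_[PAD,.115],{n:pts[n]})[0].round(4) for n in CAL})
cv2.imwrite("pics/end.png",cv2.resize(np.hstack([I["scene"][130:310,180:440],I["top"][90:270,200:460]])[:,:,::-1],(800,277)))
```

```text
True
t 9.78 [0.6671 0.0713 0.0997] ft [-0.7 -0.5  4.3] w 0.636 gf 42.5
t 10.25 [0.6658 0.0711 0.0983] ft [0.4 0.7 0.2] w 0.779 gf 0.0
t 13.0 [0.4511 0.2986 0.2995] ft [-0.1 -1.  -0.6] w 0.998 gf 0.0
[0.66755739 0.07121304 0.11661969] 0.6952213640696374 [ 2.57385244e-04 -8.69647945e-05] {'scene': array([0.6563, 0.0551, 0.099 ]), 'top': array([0.6737, 0.072 , 0.0881])}
```

View pics/end.png

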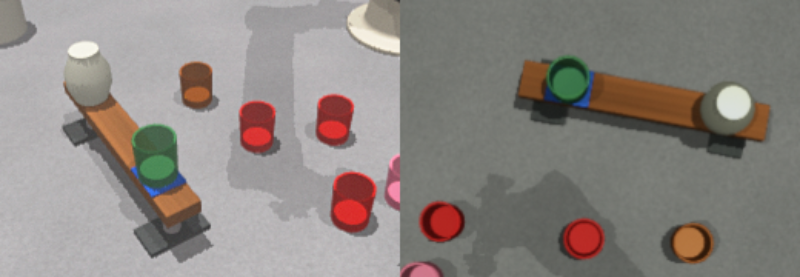

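The green tumbler stands upright on the pad at crop (155,155) and (569,78), within 0.3 mm of centre by fit. The globe and amber tumbler are where they were, and the arm is clear.

```bash
python3 -c "
from bench import arm
print(arm.close_job())"
```

```text
the job is handed in; nothing more can be done
None
```

The green tumbler stands upright on the blue pad, about 0.3 mm off centre by the two-camera fit and let go of; the amber tumbler and white globe were left alone, and the job was handed in at about 13 s.

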